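# Click the empty tote on top of the full one

## Robot

A 7-joint arm with a two-finger parallel gripper is mounted at the origin on a cart in front of the work surface, level with it; the furniture and walls round the work are solid. World frame = base frame: x ahead of the robot, y to its left, z up, the work surface at z = 0. Lengths are in m, angles in degrees, forces in N, time in s.
With the tool pointing down it reaches from about 0.425 to 0.925 m from the base axis. Payload 6.8 kg.
Tool frame: the origin (TCP) lies on the centre line of the jaws, within the pads' length; the fingertips stand 19 mm ahead of it and the grasp point (between the pads) is the TCP; z points along the fingers, y is the line along which they close (so a half turn about z gives the same grasp; the last joint's range is limited). The gripper opens to 88 mm and grips with 3 to 60 N. Pads are 20 mm wide; open, the fingers measure 115 mm over their backs; the gripper's body (75 mm by 178 mm) begins 61 mm behind the grasp point.
Start: joints at [-74.376, 27.33, 1.283, 89.118, -0.659, 63.558, -4.761], TCP at [0.251, 0.627, 0.242] pointing down, gripper open.
Joint ranges: [-169.35, 169.35], [-19.33, 120.38], [-80.79, 83.38], [13.8, 139.57], [-78.32, 258.32], [9.67, 109.79], [-169.56, 169.56]. Speed limits (degrees/s): [136.94, 136.94, 180, 180, 180, 180, 180].

## Interface

Orientations are given as [roll, pitch, yaw] about the fixed x, y, z axes, in that order (R = Rz(yaw) Ry(pitch) Rx(roll)).
In Python, from workcell import * gives the robot as it stands.
- The arm moves only by the shell command python3 -m jog 'ROWS' [FORCE]. ROWS is JSON, a list of rows, each an object with "grip": the opening, from 0 (shut) to 1 (fully open); "slide": the shift along the tool's x, y, z in cm, a list of three; "yaw": the turn about the tool's z in degrees. In form: [{"grip": grip, "slide": [x, y, z], "yaw": yaw}, ...]. A call has 1 to 5 rows; each row shifts and turns the commanded pose from where the row before left it, along the tool's axes as they then stand; what a row does not reach is not made up. A row lasts 1/12 s, in which the tool goes at most 41.7 mm and 7.16 degrees, less where a joint would pass 70% of its speed; a pose out of reach is approached as far as the arm can. A call is refused whole if a number of a shift passes 4.17 or a number of a turn 7.16, either way. A call with a gripper value outside its range is refused whole. The fingers move at their own pace and stop on an object; FORCE is the grip in N (left out, the last holds). Time passes only in rows, so rows that do not move let the fingers close. It gives the time, the measured TCP pose, the force, the opening and the grip force at its end, in the units of the state.
- get_state(): the state, without advancing time (a new reading comes with each control period).
- capture(name): name is "side" or "top"; returns the picture (400x640x3 uint8, red, green, blue); there is no depth.
- camera_params(name): a dict with "fx", "fy", "cx", "cy" (pixels), "position" and "orientation" of the camera in the world. Camera axes: x right, y down, z forward; pixel columns grow to the right and rows downward; lengths in m; the calibration is good to about 2 mm. A picture is of the moment at which its call begins. camera_params takes no time and is no camera call.
- sign_off(): hands the job in; it is judged then, once.
Trained networks look in the newest picture that a camera, given by its name, has taken for a name from the list of things; names that differ only in an ending like _2 or _b are one class to them, and where a whole thing is asked for, a point or a joint stands for the part that bears it (a point fixed in the world has none). Each returns a list of dicts, best first, with "score" (0 to 1); they miss things now and then, are a little off and sometimes report something else, mostly with a low value. They report only what shows in the picture. A call takes as long as a camera call.
- find_in(camera, query): "uv" ([column, row] in pixels, amid what is visible of it).
The state is a dict: "clock": time; "q": joint angles; "joint_velocities": joint speeds; "effort": joint torques, N m; "ee_pos": TCP position; "tool_rot": TCP orientation; "force": force on the tool from outside, world axes, zero at the start; "wrist_torque": the same for the moment, N m; "gripper_width": opening from 0.0 (shut) to 1.0 (fully open); "grip_force": force on a finger pad.
Only numpy, scipy, OpenCV 4.12 (cv2) and the standard library are available. Lean on these libraries where they do the work, as an engineer would, in place of code of your own. Each camera call takes 0.05 s, during which the arm holds its last target. There are 200 camera calls.

## Task

The tote on the foam pad is full of filed cassettes, so stack the empty tote on it instead of letting it drop inside: turn the empty one half a turn, end for end, so that the two loop handles are at opposite ends, set it on the full tote and push it steadily straight down until it stands fully home on the posts and the spring clips at both ends have snapped in. Ease off when they snap, so that the posts never take more than 25 N, leave the full tote in its place, and do not disturb the other things on the bench.

Things in the scene. Friction and masses are not known exactly. Their poses are not given: they have to be found in the camera images.
- empty_mid (a point): Centre of the empty tote, half-way up. Grey plastic, open on top, 64 mm high, 161 x 64 mm over the rim band, 148 x 51 mm at the underside, 0.18 to 0.31 kg. +x: along its length to the rear end with the loop handle; z up. Grip across the width from above at mid-length: the rim band (upright, 64 mm wide) is 14 to 32 mm above this point. Its own clips at both ends are 92 mm high and rigid.
- empty_bottom (a point): Underside of the empty tote, centre. In each end wall is a window 21 mm wide and 17 mm high, its lower edge 17 mm above the underside: the clips of a tote below snap in here. On each long side two hollow posts (grooves outside) stand at x = +52 and -32 mm: unequal, so the same way round it drops into (nests in) a like tote, and turned half a turn it stands on that one's posts.
- empty_loop (a point): Middle of the loop handle of the empty tote, a 6 mm bar, 102 mm from the tote's centre along its +x, 59 mm above its underside. The other (front) end has a notch 25 mm wide in the rim and no handle.
- full_tote: The full tote, a twin of the empty one, 1.1 kg with the green cassettes filed in it, on a black foam pad 14 mm thick stuck under it, loose on the bench. Origin: centre of the tote's underside (14 mm above the bench); +x to its own loop handle, z up. Rim 64 mm and post tops 52 mm above the origin: a stacked tote has its underside at 52 mm, its centre at 84 mm.
- full_posts: Flat rubber-faced tops of the full tote's four posts; origin at their height on the tote's axis. Bevelled ribs leave 0.8 mm play to each side. Its clips rub on the other tote's ends from 23 mm above this; pushing down then takes 8 to 20 N (friction varies) while the soft foam gives way, and only in the last 1 mm above this do the clips snap in.
- clip_rear (a joint): Spring clip at the +x (loop handle) end of the full tote: a steel leaf 16 mm wide, hinged 41 mm up, its hooked nose pointing inwards 70 to 86 mm up. rad, 0 = upright (at rest or snapped in), grows as the nose is pushed outwards; 0.04 to 0.09 while it rubs on a tote being pushed down.
- clip_front (a joint): Spring clip at the -x (notched) end of the full tote: a steel leaf 16 mm wide, hinged 41 mm up, its hooked nose pointing inwards 70 to 86 mm up. rad, 0 = upright (at rest or snapped in), grows as the nose is pushed outwards; 0.04 to 0.09 while it rubs on a tote being pushed down.
- label_roll: Bystander: white label roll lying flat, 58 mm across, 25 mm high. Origin: centre of its underside.
- marker: Bystander: blue and white marker pen lying down, 128 mm long, 16 mm thick. Origin: its underside, mid-length.
- jar: Bystander: small specimen jar with a blue lid, 47 mm across, 60 mm high. Origin: centre of its underside.

How it is judged:
By the outcome, as a careful person would: the job done as asked, in the order asked, and still so for the second after the job is handed in, with the robot touching nothing.
It also fails if it takes over 61 s, if anything falls off the work surface, if the arm or the gripper's body presses on something with over 40 N, if the wrist force passes 120 N, or if a joint passes its speed limit or range.

## Working session

There is one attempt and no reset: what is moved stays moved. The work goes in short steps, Python scripts to look and compute and a shell command to move; the robot and the scene stay as the last step left them, time stands still between calls to the robot, and variables do not carry over. Pictures are saved under pics/ and viewed, at most 10 in all, crops included, and the job is handed in when it is done.

```bash
mkdir -p pics
cat > h.py <<'E'
from workcell import *
import numpy as np, cv2
from scipy.spatial.transform import Rotation as R
def cam(n):
    p=camera_params(n); o=np.array(p["orientation"],float)
    M=o if o.shape==(3,3) else R.from_euler('xyz',o,degrees=True).as_matrix()
    return p,M,np.array(p["position"],float)
def at_z(n,uv,z):
    p,M,c=cam(n); d=M@np.array([(uv[0]-p["cx"])/p["fx"],(uv[1]-p["cy"])/p["fy"],1])
    return c+d*(z-c[2])/d[2]
def proj(n,X):
    p,M,c=cam(n); v=M.T@(np.array(X)-c); return np.array([p["cx"]+p["fx"]*v[0]/v[2],p["cy"]+p["fy"]*v[1]/v[2]])
def snap(n,f):
    im=capture(n); cv2.imwrite("pics/"+f,cv2.cvtColor(im,cv2.COLOR_RGB2BGR)); return im
E
python3 - <<'E'
from h import *
Z=dict(empty_mid=.032,empty_loop=.059,empty_bottom=0,full_tote=.014,full_posts=.066,clip_rear=.09,clip_front=.09,label_roll=.02,marker=.01,jar=.06)
for n in("top","side"):
    snap(n,n+"0.png"); print(n,camera_params(n))
    for q,z in Z.items():
        for r in find_in(n,q)[:2]: print(q,np.round(r["uv"],0),round(r["score"],2),np.round(at_z(n,r["uv"],z),3))
s=get_state(); print(s["clock"],s["ee_pos"],s["tool_rot"],s["force"],s["gripper_width"])
E
```

```text
top {'fx': 386.50037394730884, 'fy': 386.50037394730884, 'cx': 316.2872038565177, 'cy': 201.49087966181108, 'position': array([ 0.4606761 , -0.05780829,  1.18106375]), 'orientation': array([-175.39685704,    0.55490365,  -88.92669859])}
empty_mid [227. 202.] 0.88 [0.548 0.221 0.032]
empty_loop [226. 200.] 0.8 [0.55  0.219 0.059]
empty_loop [297. 264.] 0.24 [0.368 0.008 0.059]
label_roll [304. 166.] 0.78 [ 0.663 -0.005  0.02 ]
marker [300. 265.] 0.72 [0.364 0.001 0.01 ]
jar [410. 147.] 0.75 [ 0.717 -0.319  0.06 ]
side {'fx': 514.478500809177, 'fy': 514.478500809177, 'cx': 325.6685159850324, 'cy': 201.68832006411776, 'position': array([-0.59267083, -0.64515918,  0.59614812]), 'orientation': array([-111.85273612,    0.46016424,  -63.37604265])}
empty_mid [237. 203.] 0.82 [0.54  0.218 0.032]
empty_mid [387. 201.] 0.54 [ 0.743 -0.173  0.032]
empty_loop [241. 200.] 0.89 [0.51  0.179 0.059]
empty_bottom [234. 203.] 0.85 [0.6   0.275 0.   ]
full_tote [380. 226.] 0.93 [ 0.606 -0.203  0.014]
label_roll [328. 207.] 0.61 [ 0.658 -0.022  0.02 ]
marker [269. 248.] 0.71 [0.371 0.001 0.01 ]
jar [436. 214.] 0.87 [ 0.651 -0.342  0.06 ]
1.1 [0.25087371 0.62668457 0.24168958] [ 1.79995365e+02 -1.28083634e-03  1.58183128e+02] [-0.13058874  0.21482452  0.43524092] 1.0014397243971793
```

```bash
ls -la . pics
```

```text
.:
total 16
drwxr-xr-x  3 agent agent 4096 Dec  1 23:54 .
drwxr-xr-x 23 root  root  4096 Dec  1 23:53 ..
-rw-r--r--  1 agent agent  652 Dec  1 23:54 h.py
drwxr-xr-x  2 agent agent 4096 Dec  1 23:54 pics

pics:
total 652
drwxr-xr-x 2 agent agent   4096 Dec  1 23:54 .
drwxr-xr-x 3 agent agent   4096 Dec  1 23:54 ..
-rw-r--r-- 1 agent agent 330587 Dec  1 23:54 side0.png
-rw-r--r-- 1 agent agent 327252 Dec  1 23:54 top0.png
```

View pics/top0.png

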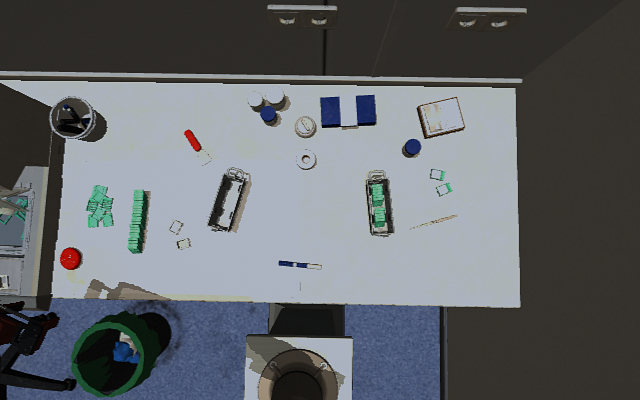

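View pics/side0.png

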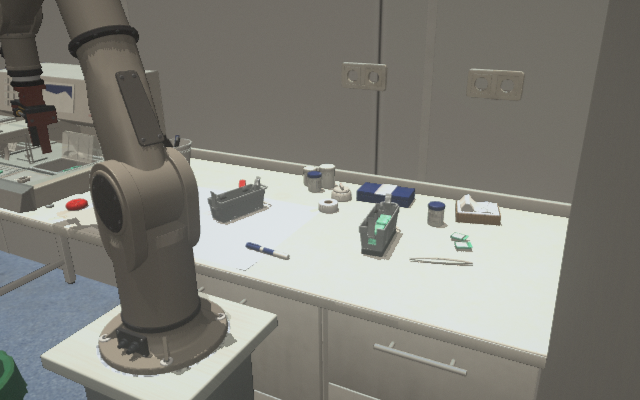

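Top: the empty tote is about (229,203) with its loop near (238,172). The full tote, holding green cassettes, is about (379,205) with its loop near (375,174). Both loops point away from the robot, so a half turn is needed. I'll zoom in on both.

Run:
```python
from h import *
t=cv2.imread("pics/top0.png"); 
a=cv2.resize(t[160:245,195:260],None,fx=6,fy=6,interpolation=cv2.INTER_CUBIC)
b=cv2.resize(t[160:245,348:413],None,fx=6,fy=6,interpolation=cv2.INTER_CUBIC)
c=np.hstack([a,b])
for k in range(0,85,10): cv2.putText(c,str(160+k),(0,k*6+5),0,.4,(0,0,255)); 
for k in range(5,65,10):
    cv2.putText(c,str(195+k),(k*6-10,508),0,.4,(0,0,255)); cv2.putText(c,str(348+k),(390+k*6-10,508),0,.4,(0,0,255))
for k in range(0,85,10): cv2.line(c,(25,k*6),(780,k*6),(0,0,120),1)
for k in range(5,65,10): cv2.line(c,(k*6,0),(k*6,495),(0,0,120),1);cv2.line(c,(390+k*6,0),(390+k*6,495),(0,0,120),1)
cv2.imwrite("pics/crop0.png",c)
```

```text
(no output)
```

View pics/crop0.png

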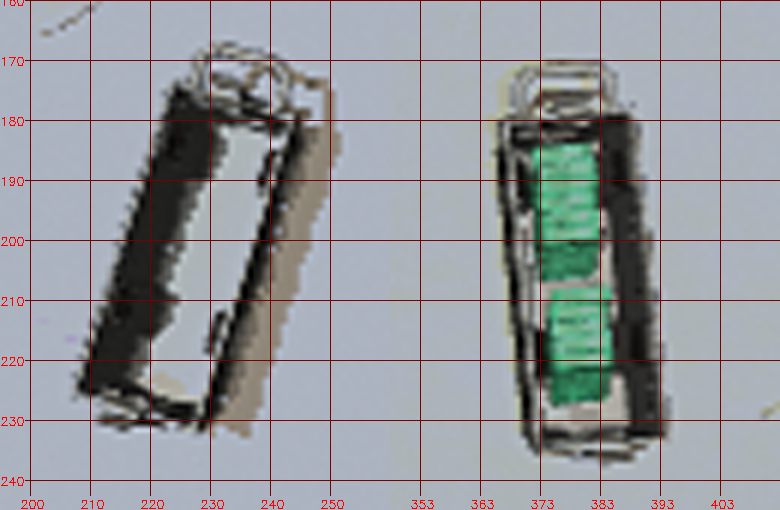

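Crop: the empty rim corners are about (223,174), (246,180), (230,231) and (208,225). The full rim corners are about (366,180), (389,179), (394,233) and (371,235). Next I'll fit rim rectangles to the poses.

```bash
cat >> h.py <<'E'
def rect(x,y,yaw,z,L=.161,W=.064):
    a=np.radians(yaw);u=np.array([np.cos(a),np.sin(a)]);v=np.array([-u[1],u[0]])
    return [np.r_[np.array([x,y])+sx*L/2*u+sy*W/2*v,z] for sx,sy in((1,1),(1,-1),(-1,-1),(-1,1))]
def fit(n,uvs,z,g):
    from scipy.optimize import least_squares
    r=least_squares(lambda p:np.ravel([proj(n,c)-u for c,u in zip(rect(*p,z),uvs)]),g,x_scale=[.01,.01,1]); return r.x,r.fun
def draw(im,n,p,z,col,L=.161,W=.064):
    cv2.polylines(im,[np.int32(np.round([proj(n,c)*1 for c in rect(*p,z,L,W)]))],True,col,1)
E
python3 - <<'E'
from h import *
e,f1=fit("top",[(223,174),(246,180),(230,231),(208,225)],.064,[.55,.22,-16])
f,f2=fit("top",[(366,180),(389,179),(394,233),(371,235)],.078,[.55,-.2,5])
print(e,f1.round(1),f,f2.round(1))
# overlay, top & side, upscaled crops
out=[]
for n,bx in(("top",[(195,160),(348,160)]),("side",[(200,165),(345,182)])):
    im=cv2.imread(f"pics/{n}0.png")
    row=[]
    for (x0,y0) in bx:
        k=5 if n=="top" else 5; c=cv2.resize(im[y0:y0+(80 if n=="top" else 75),x0:x0+75],None,fx=k,fy=k,interpolation=cv2.INTER_CUBIC)
        for p,z,col in((e,.064,(0,0,255)),(f,.078,(0,0,255)),(e,0,(255,0,0)),(f,.014,(255,0,0))):
            L,W=(.161,.064) if z>.05 else(.148,.051)
            cv2.polylines(c,[np.int32([((proj(n,q)-[x0-.5,y0-.5])*k) for q in rect(*p,z,L,W)])],True,col,1)
        row.append(c)
    out.append(np.hstack(row)[:300 if n=="side" else 400])
o=np.vstack([out[0],out[1][:300]]); o=cv2.resize(o,None,fx=.85,fy=.85); print(o.shape); cv2.imwrite("pics/ov0.png",o)
E
```

```text
[  0.54324363   0.21468564 -14.64688946] [ 1.3 -1.  -0.8 -1.2 -0.7  1.1  0.2  1.1] [ 0.53797436 -0.22761621  5.41562802] [ 0.4 -0.5 -0.4 -1.2 -0.2  0.9  0.3  0.6]
(595, 638, 3)
```

View pics/ov0.png

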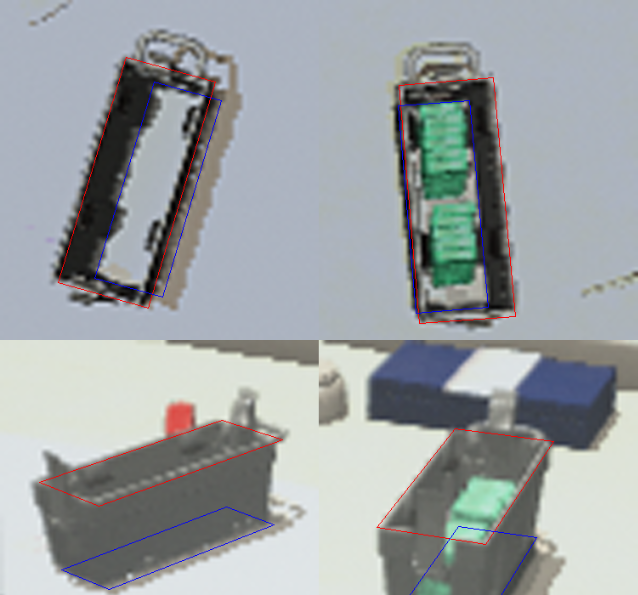

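The fit agrees with both views to about 2 mm. The empty tote is at (0.543, 0.215) with yaw -14.6, and the full one at (0.538, -0.228) with yaw 5.4. I'll move above the empty tote.

```bash
python3 -m jog '[{"grip":1,"slide":[0,0,0],"yaw":-7.16},{"grip":1,"slide":[-2.98,-2.5,0],"yaw":0},{"grip":1,"slide":[-2.98,-2.5,0],"yaw":0},{"grip":1,"slide":[-2.98,-2.5,0],"yaw":0},{"grip":1,"slide":[-2.98,-2.5,0],"yaw":0}]'
python3 -m jog '[{"grip":1,"slide":[-2.98,-2.5,0],"yaw":0},{"grip":1,"slide":[-2.98,-2.5,0],"yaw":0},{"grip":1,"slide":[-2.98,-2.5,0],"yaw":0},{"grip":1,"slide":[-2.98,-2.5,0],"yaw":0},{"grip":1,"slide":[-2.98,-2.5,0],"yaw":0}]'
python3 -m jog '[{"grip":1,"slide":[-2.98,-2.5,0],"yaw":0},{"grip":1,"slide":[-2.98,-2.5,0],"yaw":0},{"grip":1,"slide":[-2.98,-2.5,0],"yaw":0},{"grip":1,"slide":[-2.98,-2.5,0],"yaw":0},{"grip":1,"slide":[0,0,0],"yaw":0}]'
```

```text
clock: 1.52
ee_pos: [0.3417, 0.4983, 0.2417]
tool_rot: [180.0, 0.0, 165.4]
force: [1.6, -0.1, 0.4]
gripper_width: 1.004
grip_force: 0.0
clock: 1.93
ee_pos: [0.4543, 0.3395, 0.242]
tool_rot: [180.0, 0.0, 165.3]
force: [0.1, 0.6, -0.2]
gripper_width: 1.0
grip_force: 0.0
clock: 2.35
ee_pos: [0.5481, 0.2052, 0.2422]
tool_rot: [-179.8, 0.2, 164.7]
force: [0.7, -0.5, -0.5]
gripper_width: 1.0
grip_force: 0.0
```

```bash
python3 -m jog '[{"grip":1,"slide":[0,0,2.5],"yaw":0},{"grip":1,"slide":[0,0,2.5],"yaw":0},{"grip":1,"slide":[0,0,2.5],"yaw":0},{"grip":1,"slide":[0,0,0],"yaw":0},{"grip":1,"slide":[0,0,0],"yaw":0}]'
python3 - <<'E'
from h import *
im=snap("top","t1.png"); s=snap("side","s1.png")
a=cv2.resize(im[150:250,180:280],(400,400),interpolation=cv2.INTER_CUBIC)
b=cv2.resize(s[130:230,180:280],(400,400),interpolation=cv2.INTER_CUBIC)
cv2.imwrite("pics/c1.png",cv2.cvtColor(np.hstack([a,b]),cv2.COLOR_RGB2BGR))
st=get_state();print(st["ee_pos"],st["tool_rot"],st["force"],st["q"])
E
```

```text
clock: 2.77
ee_pos: [0.5427, 0.2141, 0.166]
tool_rot: [-179.9, -0.1, 165.4]
force: [-0.2, 0.8, -0.1]
gripper_width: 0.999
grip_force: 0.0
[0.54424519 0.21470304 0.16815267] [1.79921399e+02 8.48549011e-02 1.65340903e+02] [ 0.58459494 -0.31816594 -0.00782826] [-34.57793018  23.53688834   8.90194302 106.36441014  -4.60949413
  50.32726383  51.87411894]
```

View pics/c1.png

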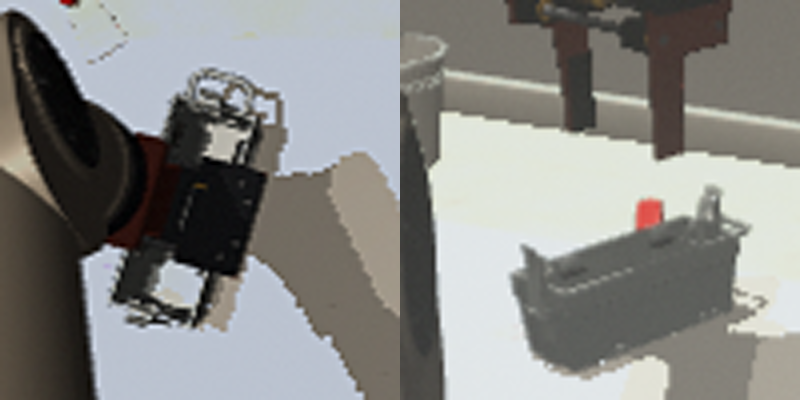

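The jaws straddle the tote at mid-length, left panel (215,220) against a tote spanning (185,100) to (160,320). I'll descend and grip.

```bash
python3 -m jog '[{"grip":1,"slide":[0,0,2.8],"yaw":0},{"grip":1,"slide":[0,0,2.8],"yaw":0},{"grip":1,"slide":[0,0,2.8],"yaw":0},{"grip":1,"slide":[0,0,1.8],"yaw":0},{"grip":1,"slide":[0,0,1.0],"yaw":0}]'
python3 -m jog '[{"grip":1,"slide":[0,0,0],"yaw":0},{"grip":0.65,"slide":[0,0,0],"yaw":0},{"grip":0.6,"slide":[0,0,0],"yaw":0},{"grip":0.55,"slide":[0,0,0],"yaw":0},{"grip":0.5,"slide":[0,0,0],"yaw":0}]' 45
python3 -m jog '[{"grip":0.5,"slide":[0,0,0],"yaw":0},{"grip":0.5,"slide":[0,0,0],"yaw":0},{"grip":0.5,"slide":[0,0,0],"yaw":0}]' 45
```

```text
clock: 3.28
ee_pos: [0.5434, 0.2145, 0.0541]
tool_rot: [-180.0, -0.0, 165.4]
force: [-0.5, -0.1, 0.1]
gripper_width: 1.001
grip_force: 0.0
clock: 3.7
ee_pos: [0.5448, 0.2156, 0.0564]
tool_rot: [179.8, 0.2, 165.4]
force: [1.4, 3.4, 2.2]
gripper_width: 0.736
grip_force: 1.4
clock: 3.95
ee_pos: [0.5447, 0.2156, 0.0563]
tool_rot: [179.8, 0.1, 165.4]
force: [-0.3, 2.5, 7.9]
gripper_width: 0.728
grip_force: 45.0
```

```bash
python3 -m jog '[{"grip":0.5,"slide":[0,0,-1],"yaw":0},{"grip":0.5,"slide":[0,0,-2.5],"yaw":0},{"grip":0.5,"slide":[0,0,-3],"yaw":0},{"grip":0.5,"slide":[0,0,-3],"yaw":0},{"grip":0.5,"slide":[0,0,-3],"yaw":0}]'
python3 -m jog '[{"grip":0.5,"slide":[0,0,-2.5],"yaw":0},{"grip":0.5,"slide":[0,0,0],"yaw":0},{"grip":0.5,"slide":[0,0,0],"yaw":0},{"grip":0.5,"slide":[0,0,0],"yaw":0}]'
python3 - <<'E'
from h import *
snap("side","s2.png");snap("top","t2.png"); s=get_state(); print(s["ee_pos"],s["tool_rot"],s["force"],s["wrist_torque"])
E
```

```text
clock: 4.37
ee_pos: [0.5426, 0.2132, 0.1811]
tool_rot: [-179.9, -0.1, 165.3]
force: [-0.5, -0.4, -1.4]
gripper_width: 0.726
grip_force: 45.0
clock: 4.7
ee_pos: [0.5424, 0.2136, 0.2038]
tool_rot: [-179.9, -0.1, 165.3]
force: [-0.3, 0.0, -2.0]
gripper_width: 0.724
grip_force: 45.0
[0.54216669 0.2135435  0.20291456] [-1.79858022e+02 -1.46913506e-01  1.65340522e+02] [-0.13797624  0.10618649 -2.67286143] [ 0.03237919  0.0237319  -0.02087642]
```

```bash
python3 -m jog '[{"grip":0.5,"slide":[0,0,0],"yaw":6.95},{"grip":0.5,"slide":[0,0,0],"yaw":6.95},{"grip":0.5,"slide":[0,0,0],"yaw":6.95},{"grip":0.5,"slide":[0,0,0],"yaw":6.95},{"grip":0.5,"slide":[0,0,0],"yaw":6.95}]'
python3 -m jog '[{"grip":0.5,"slide":[0,0,0],"yaw":6.95},{"grip":0.5,"slide":[0,0,0],"yaw":6.95},{"grip":0.5,"slide":[0,0,0],"yaw":6.95},{"grip":0.5,"slide":[0,0,0],"yaw":6.95},{"grip":0.5,"slide":[0,0,0],"yaw":6.95}]'
python3 -m jog '[{"grip":0.5,"slide":[0,0,0],"yaw":6.95},{"grip":0.5,"slide":[0,0,0],"yaw":6.95},{"grip":0.5,"slide":[0,0,0],"yaw":6.95},{"grip":0.5,"slide":[0,0,0],"yaw":6.95},{"grip":0.5,"slide":[0,0,0],"yaw":6.95}]'
python3 -m jog '[{"grip":0.5,"slide":[0,0,0],"yaw":6.95},{"grip":0.5,"slide":[0,0,0],"yaw":6.95},{"grip":0.5,"slide":[0,0,0],"yaw":6.95},{"grip":0.5,"slide":[0,0,0],"yaw":6.95},{"grip":0.5,"slide":[0,0,0],"yaw":6.95}]'
python3 -m jog '[{"grip":0.5,"slide":[0,0,0],"yaw":6.95},{"grip":0.5,"slide":[0,0,0],"yaw":6.95},{"grip":0.5,"slide":[0,0,0],"yaw":6.95},{"grip":0.5,"slide":[0,0,0],"yaw":0},{"grip":0.5,"slide":[0,0,0],"yaw":0}]'
```

```text
clock: 5.22
ee_pos: [0.5425, 0.2137, 0.203]
tool_rot: [-179.8, -0.0, 130.2]
force: [0.3, 0.2, -2.2]
gripper_width: 0.72
grip_force: 45.0
clock: 5.63
ee_pos: [0.5425, 0.2138, 0.203]
tool_rot: [-179.8, 0.1, 95.5]
force: [0.1, 0.0, -2.2]
gripper_width: 0.73
grip_force: 45.0
clock: 6.05
ee_pos: [0.5425, 0.2138, 0.2031]
tool_rot: [-179.9, 0.2, 60.8]
force: [0.5, -0.6, -1.3]
gripper_width: 0.727
grip_force: 45.0
clock: 6.47
ee_pos: [0.5426, 0.2139, 0.2032]
tool_rot: [180.0, 0.2, 26.0]
force: [-0.3, 0.3, -1.8]
gripper_width: 0.729
grip_force: 45.0
clock: 6.88
ee_pos: [0.5427, 0.214, 0.2035]
tool_rot: [179.9, 0.1, 5.7]
force: [0.3, -1.2, -1.8]
gripper_width: 0.724
grip_force: 45.0
```

```bash
python3 -m jog '[{"grip":0.5,"slide":[-0.2,2.0,0],"yaw":0},{"grip":0.5,"slide":[-0.4,3.8,0],"yaw":0},{"grip":0.5,"slide":[-0.4,3.8,0],"yaw":0},{"grip":0.5,"slide":[-0.4,3.8,0],"yaw":0},{"grip":0.5,"slide":[-0.4,3.8,0],"yaw":0}]'
python3 -m jog '[{"grip":0.5,"slide":[-0.4,3.8,0],"yaw":0},{"grip":0.5,"slide":[-0.4,3.8,0],"yaw":0},{"grip":0.5,"slide":[-0.4,3.8,0],"yaw":0},{"grip":0.5,"slide":[-0.4,3.8,0],"yaw":0},{"grip":0.5,"slide":[-0.4,3.8,0],"yaw":0}]'
python3 -m jog '[{"grip":0.5,"slide":[-0.4,3.8,0],"yaw":0},{"grip":0.5,"slide":[-0.5,3.8,0],"yaw":0},{"grip":0.5,"slide":[0,0.2,0],"yaw":0},{"grip":0.5,"slide":[0,0,0],"yaw":0},{"grip":0.5,"slide":[0,0,0],"yaw":0}]'
python3 - <<'E'
from h import *
a=snap("side","s3.png");b=snap("top","t3.png"); s=get_state(); print(s["ee_pos"],s["tool_rot"],s["force"],s["wrist_torque"])
A=cv2.resize(a[120:270,320:470],(600,600),interpolation=cv2.INTER_CUBIC)[:, :400]
B=cv2.resize(b[150:250,340:406],(400,600),interpolation=cv2.INTER_CUBIC)
A=cv2.resize(a[125:275,330:430],(400,600),interpolation=cv2.INTER_CUBIC)
cv2.imwrite("pics/c3.png",cv2.cvtColor(np.hstack([A,B]),cv2.COLOR_RGB2BGR))
E
```

```text
clock: 7.3
ee_pos: [0.5414, 0.0396, 0.2043]
tool_rot: [180.0, 0.0, 5.8]
force: [0.7, -0.1, -2.2]
gripper_width: 0.72
grip_force: 45.0
clock: 7.72
ee_pos: [0.5396, -0.1515, 0.2043]
tool_rot: [-180.0, 0.0, 5.7]
force: [1.7, -0.3, -1.8]
gripper_width: 0.726
grip_force: 45.0
clock: 8.13
ee_pos: [0.5384, -0.2279, 0.2041]
tool_rot: [-179.9, 0.0, 5.6]
force: [-0.1, 0.7, -2.5]
gripper_width: 0.728
grip_force: 45.0
[ 0.53901358 -0.2263616   0.20413454] [-1.79924485e+02  3.58791502e-02  5.70364679e+00] [-0.40923804  0.43384202 -2.61352593] [ 0.08398103  0.09511275 -0.00325052]
```

View pics/c3.png

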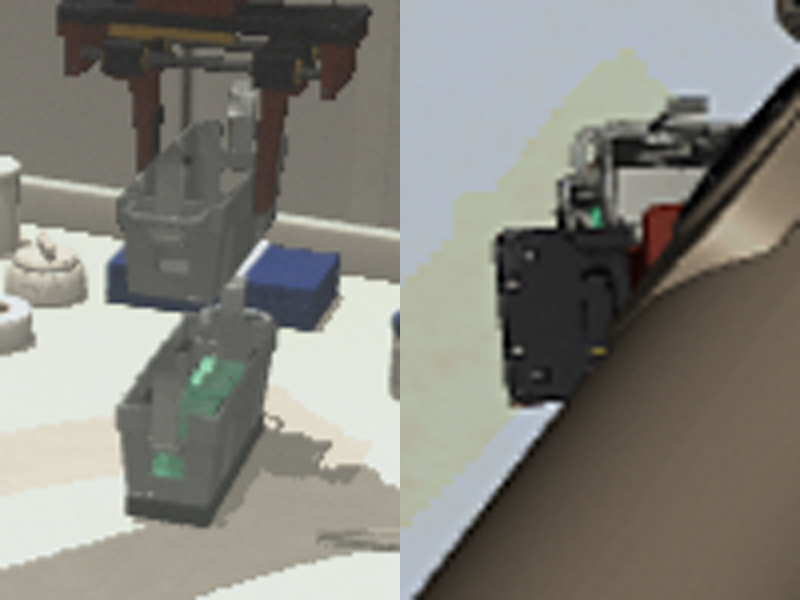

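Side view: the held tote sits above the full one. Its near end is at (118–212, 200–300) in the crop and carries the loop, and the full tote's near end, with notch and clip, is at (118–210, 405–500). I'll lower it close to the clips and measure the offset between the two there.

```bash
python3 -m jog '[{"grip":0.5,"slide":[0,0,1.5],"yaw":0},{"grip":0.5,"slide":[0,0,2],"yaw":0},{"grip":0.5,"slide":[0,0,1],"yaw":0},{"grip":0.5,"slide":[0,0,0],"yaw":0},{"grip":0.5,"slide":[0,0,0],"yaw":0}]'
python3 - <<'E'
from h import *
ims=[capture("side").astype(float) for _ in range(4)]
im=np.mean(ims,0).astype(np.uint8); cv2.imwrite("pics/s4.png",cv2.cvtColor(im,cv2.COLOR_RGB2BGR))
ps=[get_state() for _ in range(1)]; s=ps[0]; print(s["ee_pos"],s["tool_rot"],s["force"])
e=np.array(s["ee_pos"]); yaw=s["tool_rot"][2]
k=7;x0,y0=345,160; c=cv2.resize(cv2.cvtColor(im,cv2.COLOR_RGB2BGR)[y0:y0+85,x0:x0+75],None,fx=k,fy=k,interpolation=cv2.INTER_CUBIC)
def d(p,z,L,W,col): cv2.polylines(c,[np.int32(np.round([(proj("side",q)-[x0-.5,y0-.5])*k*16 for q in rect(*p,z,L,W)]))],True,col,1,cv2.LINE_AA,4)
f=(.538,-.2276,5.42); h=(e[0],e[1],yaw); zb=e[2]-.055
d(f,.078,.161,.064,(0,0,255)); d(f,.014,.148,.051,(0,0,255))
d(h,zb+.064,.161,.064,(255,255,0)); d(h,zb,.148,.051,(255,255,0))
cv2.imwrite("pics/c4.png",c)
E
```

```text
clock: 8.65
ee_pos: [0.5388, -0.2272, 0.1594]
tool_rot: [-180.0, 0.1, 5.6]
force: [-0.6, -0.1, -0.9]
gripper_width: 0.724
grip_force: 45.0
[ 0.53935583 -0.22842091  0.16059915] [ 1.79968286e+02 -8.70588669e-02  5.51186976e+00] [ 0.05082897  0.4291109  -1.63845881]
```

View pics/c4.png

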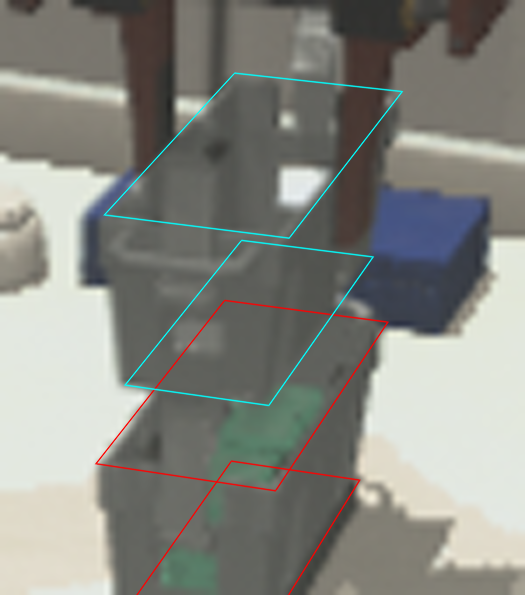

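Both model outlines match within about 1 px. I'll refine the relative offset with sub-pixel edges: the left silhouettes in the side view, and the end and left edges in the first top picture.

```bash
cat > m.py <<'E'
from h import *
def edge(im,n,P,Q,half=.014):
    # 3D line P->Q outward; first strong outward departure from background: subpixel 50% crossing scanning from outside
    t=np.linspace(0,1,141); pts=np.float32([proj(n,P+(Q-P)*a) for a in t])
    g=cv2.remap(im,pts[None,:,0],pts[None,:,1],cv2.INTER_LINEAR)[0].astype(float)
    return t,g
def loc(gs,span):
    g=np.mean(gs,0) if np.ndim(gs)>1 else gs
    d=np.gradient(cv2.GaussianBlur(g[None],(0,0),4)[0]); bg=np.median(g[-25:])
    i=len(g)-1
    th=bg-.5*(bg-np.min(g))
    while i>0 and g[i]>th: i-=1
    return -span+2*span*(i+(th-g[i])/(g[i+1]-g[i]+1e-9))/(len(g)-1), bg, g.min()
if __name__=="__main__":
    im=cv2.imread("pics/top0.png",0)
    for nm,(x,y,yaw),z in(("empty",(.5432,.2147,-14.65),.064),("full",(.538,-.2276,5.42),.078)):
        a=np.radians(yaw);u=np.array([np.cos(a),np.sin(a),0]);v=np.array([-u[1],u[0],0]);C=np.array([x,y,z])
        for en,dirn,lat,h,offs in(("near",-u,v,.0805,[-.026,-.022,-.018,.018,.022,.026]),("far",u,v,.0805,[-.028,-.024,.024,.028]),("left",v,u,.032,np.linspace(-.06,.06,13)),("right",-v,u,.032,np.linspace(-.06,.06,13))):
            r=[loc(edge(im,"top",C+dirn*(h-.014)+lat*o,C+dirn*(h+.014)+lat*o)[1],.014) for o in offs]
            print(nm,en,np.round([q[0]*1000 for q in r],1),"med",round(np.median([q[0] for q in r])*1000,1))
    im=cv2.imread("pics/s4.png",0); e=(.5390,-.2275,5.5); 
    for nm,(x,y,yaw),zb in(("held",e,.1050),("full",(.538,-.2276,5.42),.014)):
        a=np.radians(yaw);u=np.array([np.cos(a),np.sin(a),0]);v=np.array([-u[1],u[0],0]);C=np.array([x,y,zb])
        o=[]
        for h in np.arange(.004,.044,.004):
            w=.0255+.0045*h/.046; l=.074+.004*h/.046
            P=C-u*l+v*w+np.array([0,0,h]); o.append(loc(edge(im,"side",P-v*.014,P+v*.014)[1],.014))
        print(nm,np.round([q[0]*1000 for q in o],1),np.round([q[1] for q in o]),np.round([q[2] for q in o]))
E
python3 m.py
```

```text
empty near [-1.  -2.2 -0.9  8.6 -2.9 -3.2] med -1.6
empty far [ 2.2  3.6 -3.5 -3.2] med -0.5Traceback (most recent call last):
  File "m.py", line 19, in <module>
    r=[loc(edge(im,"top",C+dirn*(h-.014)+lat*o,C+dirn*(h+.014)+lat*o)[1],.014) for o in offs]
           ~~~~^^^^^^^^^^^^^^^^^^^^^^^^^^^^^^^^^^^^^^^^^^^^^^^^^^^^^^
  File "m.py", line 4, in edge
    t=np.linspace(0,1,141); pts=np.float32([proj(n,P+(Q-P)*a) for a in t])
                                            ~~~~^^^^^^^^^^^^^
  File "h.py", line 12, in proj
    p,M,c=cam(n); v=M.T@(np.array(X)-c); return np.array([p["cx"]+p["fx"]*v[0]/v[2],p["cy"]+p["fy"]*v[1]/v[2]])
          ~~~^^^
  File "h.py", line 5, in cam
    p=camera_params(n); o=np.array(p["orientation"],float)
ValueError: time passes only in moves, steps and waits
```

```bash
sed -i 's/^def cam(n)/from functools import lru_cache\n@lru_cache\ndef cam(n)/' h.py; python3 m.py
```

```text
empty near [-1.  -2.2 -0.9  8.6 -2.9 -3.2] med -1.6
empty far [ 2.2  3.6 -3.5 -3.2] med -0.5
empty left [3.  2.9 3.1 3.  3.  2.8 2.8 2.6 3.2 3.4 3.1 1.1 2.1] med 3.0
empty right [1.2 3.1 2.7 2.2 2.2 3.3 3.4 3.4 3.6 3.4 3.6 3.8 3.8] med 3.4
full near [-4.2 -4.4 -0.3 -0.5 -3.2 -2.9] med -3.0
full far [-1.1 -1.  -2.6 -2.7] med -1.8
full left [3.4 3.4 4.  3.5 3.7 4.8 3.9 4.2 5.  4.2 5.  5.3 4.4] med 4.2
full right [-1.  -1.  -1.1 -3.  -1.   0.1 -1.9 -1.1 -0.4 -2.3 -1.6 -4.3 -3.4] med -1.1
held [0.5 0.6 0.6 0.7 0.7 0.6 0.4 0.5 0.2 9.4] [228. 229. 229. 228. 228. 229. 228. 228. 197. 190.] [96. 96. 96. 96. 95. 94. 94. 94. 93. 68.]
full [-0.8 -0.  -0.5 -1.  -0.9 -0.5 -0.8 -0.5 -0.6 -0.9] [229. 229. 227. 220. 219. 218. 217. 217. 218. 216.] [104. 100.  99.  99.  99.  99.  98.  98.  98.  98.]
```

In the side view the held tote sits about 1.3 mm too far to +y of the full one, and x agrees within 1 mm. I'll correct y and go down to just above the clip noses.

```bash
python3 -m jog '[{"grip":0.5,"slide":[0,0.12,0],"yaw":0},{"grip":0.5,"slide":[0,0,0.5],"yaw":0},{"grip":0.5,"slide":[0,0,0.5],"yaw":0},{"grip":0.5,"slide":[0,0,0.3],"yaw":0},{"grip":0.5,"slide":[0,0,0],"yaw":0}]'
python3 -m jog '[{"grip":0.5,"slide":[0,0,0.1],"yaw":0},{"grip":0.5,"slide":[0,0,0.1],"yaw":0},{"grip":0.5,"slide":[0,0,0.1],"yaw":0},{"grip":0.5,"slide":[0,0,0],"yaw":0}]'
python3 -m jog '[{"grip":0.5,"slide":[0,0,0.1],"yaw":0},{"grip":0.5,"slide":[0,0,0.1],"yaw":0},{"grip":0.5,"slide":[0,0,0],"yaw":0}]'
```

```text
clock: 9.27
ee_pos: [0.5382, -0.2293, 0.1457]
tool_rot: [-180.0, 0.1, 5.5]
force: [0.1, 0.3, -1.9]
gripper_width: 0.723
grip_force: 45.0
clock: 9.6
ee_pos: [0.5385, -0.2296, 0.1436]
tool_rot: [-180.0, 0.0, 5.5]
force: [-3.7, 0.6, -0.0]
gripper_width: 0.723
grip_force: 45.0
clock: 9.85
ee_pos: [0.5387, -0.2298, 0.1418]
tool_rot: [180.0, 0.0, 5.5]
force: [-4.7, 0.2, 3.6]
gripper_width: 0.726
grip_force: 45.0
```

The far clip is pushing toward -x (Fx -4.7 N) and the near one isn't, so the tote is slightly too far forward. I'll move it back until the two balance.

```bash
python3 -m jog '[{"grip":0.5,"slide":[0,0,-0.1],"yaw":0},{"grip":0.5,"slide":[-0.05,0,0],"yaw":0},{"grip":0.5,"slide":[-0.05,0,0],"yaw":0},{"grip":0.5,"slide":[0,0,0],"yaw":0},{"grip":0.5,"slide":[0,0,0],"yaw":0}]'
python3 -m jog '[{"grip":0.5,"slide":[-0.05,0,0],"yaw":0},{"grip":0.5,"slide":[0,0,0],"yaw":0},{"grip":0.5,"slide":[0,0,0],"yaw":0}]'
python3 -m jog '[{"grip":0.5,"slide":[0,0,0.1],"yaw":0},{"grip":0.5,"slide":[0,0,0],"yaw":0},{"grip":0.5,"slide":[0,0,0],"yaw":0}]'
```

```text
clock: 10.27
ee_pos: [0.5384, -0.2297, 0.1428]
tool_rot: [180.0, -0.1, 5.5]
force: [-1.6, -1.8, 1.3]
gripper_width: 0.725
grip_force: 45.0
clock: 10.52
ee_pos: [0.538, -0.2297, 0.1428]
tool_rot: [180.0, -0.1, 5.5]
force: [0.5, -2.4, 0.6]
gripper_width: 0.725
grip_force: 45.0
clock: 10.77
ee_pos: [0.5379, -0.2298, 0.142]
tool_rot: [180.0, -0.1, 5.5]
force: [1.6, -0.9, 4.6]
gripper_width: 0.726
grip_force: 45.0
```

```bash
python3 -m jog '[{"grip":0.5,"slide":[0.02,0,0.1],"yaw":0},{"grip":0.5,"slide":[0,0,0],"yaw":0},{"grip":0.5,"slide":[0,0,0.1],"yaw":0},{"grip":0.5,"slide":[0,0,0],"yaw":0}]'
python3 -m jog '[{"grip":0.5,"slide":[0,0,0.1],"yaw":0},{"grip":0.5,"slide":[0,0,0],"yaw":0}]'
python3 -m jog '[{"grip":0.5,"slide":[0,0,0.1],"yaw":0},{"grip":0.5,"slide":[0,0,0],"yaw":0}]'
```

```text
clock: 11.1
ee_pos: [0.538, -0.2298, 0.1402]
tool_rot: [180.0, -0.1, 5.5]
force: [-0.1, -0.9, 6.6]
gripper_width: 0.723
grip_force: 45.0
clock: 11.27
ee_pos: [0.5381, -0.2298, 0.1393]
tool_rot: [180.0, -0.1, 5.5]
force: [-1.3, -1.1, 8.0]
gripper_width: 0.723
grip_force: 45.0
clock: 11.43
ee_pos: [0.538, -0.2298, 0.1384]
tool_rot: [180.0, -0.1, 5.5]
force: [-1.6, -0.2, 9.6]
gripper_width: 0.724
grip_force: 45.0
```

Forces are balanced and rising as expected, so I'll keep going down.

```bash
python3 -m jog '[{"grip":0.5,"slide":[0,0,0.1],"yaw":0},{"grip":0.5,"slide":[0,0,0.1],"yaw":0},{"grip":0.5,"slide":[0,0,0],"yaw":0}]' 55
python3 -m jog '[{"grip":0.5,"slide":[0,0,0.1],"yaw":0},{"grip":0.5,"slide":[0,0,0.1],"yaw":0},{"grip":0.5,"slide":[0,0,0],"yaw":0}]'
```

```text
clock: 11.68
ee_pos: [0.538, -0.2298, 0.1361]
tool_rot: [180.0, -0.1, 5.5]
force: [0.4, -0.4, 7.3]
gripper_width: 0.724
grip_force: 55.0
clock: 11.93
ee_pos: [0.538, -0.2297, 0.1341]
tool_rot: [180.0, -0.1, 5.5]
force: [-0.5, 0.1, 6.3]
gripper_width: 0.721
grip_force: 55.0
```

```bash
python3 -m jog '[{"grip":0.5,"slide":[0,0,0.1],"yaw":0},{"grip":0.5,"slide":[0,0,0.1],"yaw":0},{"grip":0.5,"slide":[0,0,0],"yaw":0}]'
python3 -m jog '[{"grip":0.5,"slide":[0,0,0.1],"yaw":0},{"grip":0.5,"slide":[0,0,0.1],"yaw":0},{"grip":0.5,"slide":[0,0,0],"yaw":0}]'
python3 -m jog '[{"grip":0.5,"slide":[0,0,0.1],"yaw":0},{"grip":0.5,"slide":[0,0,0.1],"yaw":0},{"grip":0.5,"slide":[0,0,0],"yaw":0}]'
```

```text
clock: 12.18
ee_pos: [0.538, -0.2297, 0.1322]
tool_rot: [180.0, -0.1, 5.5]
force: [-0.6, -0.2, 6.1]
gripper_width: 0.724
grip_force: 55.0
clock: 12.43
ee_pos: [0.5381, -0.2297, 0.1303]
tool_rot: [180.0, -0.1, 5.5]
force: [-0.3, -1.0, 8.2]
gripper_width: 0.722
grip_force: 55.0
clock: 12.68
ee_pos: [0.5381, -0.2298, 0.1284]
tool_rot: [180.0, -0.1, 5.5]
force: [-0.6, 0.1, 7.8]
gripper_width: 0.723
grip_force: 55.0
```

```bash
python3 -m jog '[{"grip":0.5,"slide":[0,0,0.1],"yaw":0},{"grip":0.5,"slide":[0,0,0.1],"yaw":0},{"grip":0.5,"slide":[0,0,0],"yaw":0}]'
python3 -m jog '[{"grip":0.5,"slide":[0,0,0.1],"yaw":0},{"grip":0.5,"slide":[0,0,0.1],"yaw":0},{"grip":0.5,"slide":[0,0,0],"yaw":0}]'
python3 -m jog '[{"grip":0.5,"slide":[0,0,0.1],"yaw":0},{"grip":0.5,"slide":[0,0,0],"yaw":0}]'
```

```text
clock: 12.93
ee_pos: [0.5382, -0.2297, 0.1267]
tool_rot: [-180.0, -0.1, 5.5]
force: [-1.4, 1.2, 11.7]
gripper_width: 0.725
grip_force: 55.0
clock: 13.18
ee_pos: [0.5382, -0.2297, 0.1251]
tool_rot: [-180.0, -0.1, 5.5]
force: [-3.1, 2.7, 16.2]
gripper_width: 0.727
grip_force: 55.0
clock: 13.35
ee_pos: [0.5382, -0.2296, 0.1243]
tool_rot: [-179.9, -0.1, 5.5]
force: [-3.8, 2.4, 18.4]
gripper_width: 0.723
grip_force: 55.0
```

Lateral forces appeared (-3.8, +2.4 N) as the ribs engaged, so I'll yield to them.

```bash
python3 -m jog '[{"grip":0.5,"slide":[0,0,-0.1],"yaw":0},{"grip":0.5,"slide":[-0.04,-0.04,0],"yaw":0},{"grip":0.5,"slide":[0,0,0],"yaw":0}]'
python3 -m jog '[{"grip":0.5,"slide":[-0.03,-0.03,0],"yaw":0},{"grip":0.5,"slide":[0,0,0],"yaw":0}]'
python3 - <<'E'
from h import *
s=get_state();print(s["ee_pos"],s["force"],s["wrist_torque"],s["tool_rot"])
E
```

```text
clock: 13.6
ee_pos: [0.5381, -0.2295, 0.1252]
tool_rot: [180.0, -0.1, 5.5]
force: [-1.5, 1.4, 14.8]
gripper_width: 0.724
grip_force: 55.0
clock: 13.77
ee_pos: [0.5381, -0.2295, 0.1253]
tool_rot: [180.0, -0.2, 5.5]
force: [-0.4, -0.4, 13.6]
gripper_width: 0.726
grip_force: 55.0
[ 0.53806332 -0.22945452  0.12527577] [-0.41298093 -0.37734601 13.62428238] [0.0430443  0.06902667 0.21940513] [ 1.79961868e+02 -1.78555152e-01  5.51276729e+00]
```

```bash
python3 -m jog '[{"grip":0.5,"slide":[0,0,0.1],"yaw":0},{"grip":0.5,"slide":[0,0,0],"yaw":0}]'
python3 -m jog '[{"grip":0.5,"slide":[0,0,0.05],"yaw":0},{"grip":0.5,"slide":[0,0,0],"yaw":0}]'
python3 -m jog '[{"grip":0.5,"slide":[0,0,0.05],"yaw":0},{"grip":0.5,"slide":[0,0,0],"yaw":0}]'
```

```text
clock: 13.93
ee_pos: [0.5381, -0.2295, 0.1245]
tool_rot: [180.0, -0.2, 5.5]
force: [-2.4, 1.2, 15.5]
gripper_width: 0.723
grip_force: 55.0
clock: 14.1
ee_pos: [0.5381, -0.2295, 0.1241]
tool_rot: [180.0, -0.2, 5.5]
force: [-3.9, 1.7, 18.6]
gripper_width: 0.721
grip_force: 55.0
clock: 14.27
ee_pos: [0.538, -0.2295, 0.1238]
tool_rot: [180.0, -0.2, 5.5]
force: [-3.3, 2.4, 19.8]
gripper_width: 0.729
grip_force: 55.0
```

```bash
python3 -m jog '[{"grip":0.5,"slide":[-0.06,-0.03,-0.05],"yaw":0},{"grip":0.5,"slide":[0,0,0],"yaw":0}]'
python3 -m jog '[{"grip":0.5,"slide":[-0.03,-0.02,0.05],"yaw":0},{"grip":0.5,"slide":[0,0,0],"yaw":0}]'
python3 -m jog '[{"grip":0.5,"slide":[0,0,0.05],"yaw":0},{"grip":0.5,"slide":[0,0,0],"yaw":0}]'
python3 - <<'E'
from h import *
im=np.mean([capture("side").astype(float) for _ in range(3)],0).astype(np.uint8); cv2.imwrite("pics/s5.png",cv2.cvtColor(im,cv2.COLOR_RGB2BGR))
s=get_state();print(s["ee_pos"],s["force"],s["wrist_torque"],s["tool_rot"])
k=8;x0,y0=350,170; cv2.imwrite("pics/c5.png",cv2.resize(cv2.cvtColor(im,cv2.COLOR_RGB2BGR)[y0:y0+75,x0:x0+75],None,fx=k,fy=k,interpolation=cv2.INTER_CUBIC))
E
```

```text
clock: 14.43
ee_pos: [0.5379, -0.2294, 0.1243]
tool_rot: [179.9, -0.2, 5.5]
force: [-1.4, 0.9, 17.7]
gripper_width: 0.724
grip_force: 55.0
clock: 14.6
ee_pos: [0.5379, -0.2294, 0.124]
tool_rot: [179.9, -0.3, 5.5]
force: [-1.7, 1.2, 18.4]
gripper_width: 0.724
grip_force: 55.0
clock: 14.77
ee_pos: [0.5379, -0.2293, 0.1235]
tool_rot: [179.9, -0.3, 5.5]
force: [-1.4, 0.1, 18.8]
gripper_width: 0.724
grip_force: 55.0
[ 0.53785789 -0.2292776   0.1235152 ] [-1.97403864  1.07862096 19.16009141] [0.11049384 0.0481883  0.21593757] [179.94546193  -0.26679157   5.51140713]
```

View pics/c5.png

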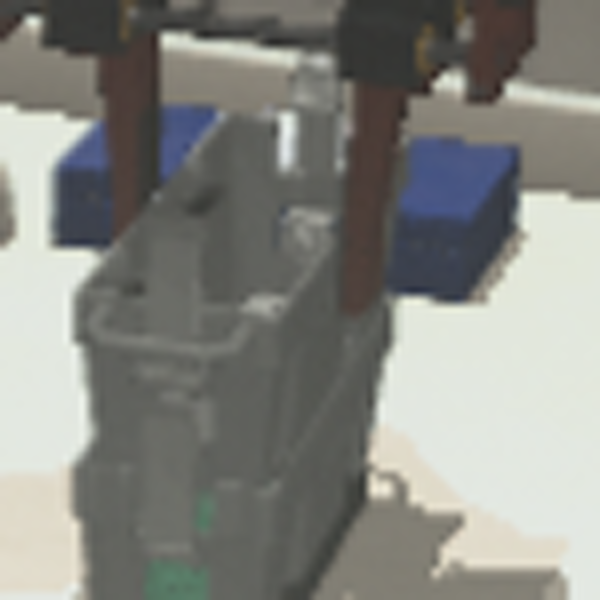

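The stack is straight, with the near clip lying over the held tote's window wall at crop (170,450–540), and lateral forces are small. The remaining force is clip rub, so I'll continue down gently.

```bash
python3 -m jog '[{"grip":0.5,"slide":[-0.02,0,0.05],"yaw":0},{"grip":0.5,"slide":[0,0,0],"yaw":0}]'
python3 -m jog '[{"grip":0.5,"slide":[-0.01,0,0.05],"yaw":0},{"grip":0.5,"slide":[0,0,0],"yaw":0}]'
python3 -m jog '[{"grip":0.5,"slide":[-0.01,0,0.05],"yaw":0},{"grip":0.5,"slide":[0,0,0],"yaw":0}]'
```

```text
clock: 15.08
ee_pos: [0.5378, -0.2292, 0.1231]
tool_rot: [179.9, -0.3, 5.5]
force: [-2.2, 1.8, 19.7]
gripper_width: 0.719
grip_force: 55.0
clock: 15.25
ee_pos: [0.5378, -0.2292, 0.1227]
tool_rot: [180.0, -0.3, 5.5]
force: [-1.6, 1.5, 20.4]
gripper_width: 0.725
grip_force: 55.0
clock: 15.42
ee_pos: [0.5377, -0.2291, 0.1223]
tool_rot: [180.0, -0.3, 5.5]
force: [-1.6, 2.4, 21.4]
gripper_width: 0.725
grip_force: 55.0
```

Run:
```python
from h import *
im=np.mean([capture("side").astype(float) for _ in range(3)],0).astype(np.uint8); cv2.imwrite("pics/s6.png",cv2.cvtColor(im,cv2.COLOR_RGB2BGR))
G=lambda f:cv2.imread(f"pics/{f}.png",0)
def trk(a,b,box,pr=(0,0)):
    x,y,w,h=box;A=cv2.resize(G(a)[y:y+h,x:x+w],None,fx=8,fy=8,interpolation=cv2.INTER_CUBIC)
    x2,y2=x+pr[0]-6,y+pr[1]-6;B=cv2.resize(G(b)[y2:y2+h+12,x2:x2+w+12],None,fx=8,fy=8,interpolation=cv2.INTER_CUBIC)
    r=cv2.matchTemplate(B,A,cv2.TM_CCOEFF_NORMED);_,m,_,l=cv2.minMaxLoc(r); return (l[0]/8-6+pr[0],l[1]/8-6+pr[1],round(float(m),2))
print("jar",trk("s4","s5",(425,200,25,30)))
for a,b in(("s4","s5"),("s5","s6")):
    print(a,b,"full near wall low",trk(a,b,(359,232,30,12)),"green win",trk(a,b,(364,236,16,10)), "full right side",trk(a,b,(385,222,18,20)))
p=proj("side",[.46,-.23,.04]); print("1mm dz px",proj("side",[.46,-.23,.041])-p,"dx",proj("side",[.461,-.23,.04])-p,"dy",proj("side",[.46,-.229,.04])-p)
print("held exp",proj("side",[.463,-.2365,.105])-proj("side",[.462,-.2375,.0675]))
print("held near wall s4->s5",trk("s4","s5",(360,195,28,18),(0,14)))
```

```text
jar (0.0, 0.0, 1.0)
s4 s5 full near wall low (-0.25, 1.125, 0.96) green win (0.375, 2.125, 0.75) full right side (0.0, 0.125, 0.99)
s5 s6 full near wall low (0.0, 0.0, 0.98) green win (-0.125, 0.0, 0.93) full right side (0.0, 0.0, 1.0)
1mm dz px [ 0.00952286 -0.36954871] dx [ 0.15539289 -0.16394878] dy [-0.38139171 -0.07889407]
held exp [  0.16945361 -14.48065406]
held near wall s4->s5 (-0.125, 13.875, 0.86)
```

Run:
```python
from h import *
o=[]
for f in("s4","s6"):
    im=cv2.imread(f"pics/{f}.png"); o.append(cv2.resize(im[178:262,346:412],None,fx=6,fy=6,interpolation=cv2.INTER_CUBIC))
c=np.hstack(o)
for y in range(0,504,60): cv2.line(c,(0,y),(792,y),(0,0,255),1); 
cv2.imwrite("pics/c6.png",c)
```

```text
(no output)
```

View pics/c6.png

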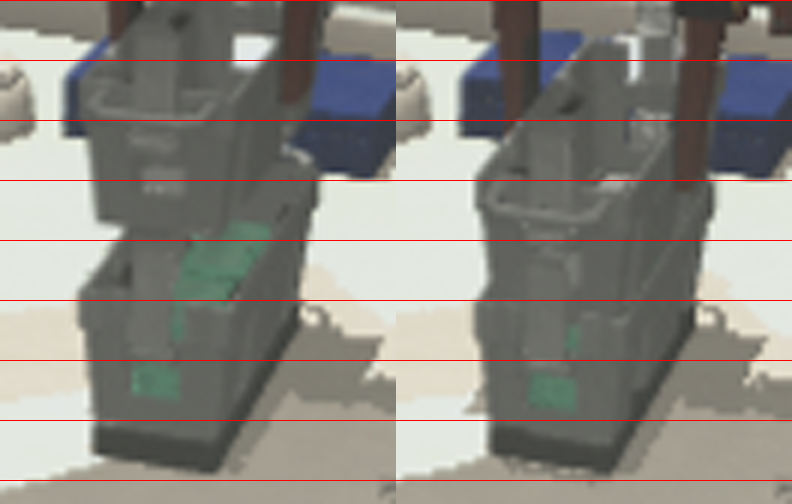

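The full tote has sunk about 4 mm on its foam, evenly: its window top went from row 365 to 375 in the 6x crop. So about 6 mm of travel is left. A yaw moment of +0.2 Nm shows slight twist on the ribs, which I'll relieve.

```bash
python3 -m jog '[{"grip":0.5,"slide":[-0.02,-0.03,-0.05],"yaw":-0.3},{"grip":0.5,"slide":[0,0,0],"yaw":0},{"grip":0.5,"slide":[0,0,0],"yaw":0}]'
python3 -c "
from workcell import *
s=get_state();print(s['wrist_torque'],s['force'])"
python3 -m jog '[{"grip":0.5,"slide":[-0.01,-0.03,0],"yaw":-0.3},{"grip":0.5,"slide":[0,0,0.05],"yaw":0},{"grip":0.5,"slide":[0,0,0],"yaw":0}]'
python3 -c "
from workcell import *
s=get_state();print(s['wrist_torque'],s['force'])"
```

```text
clock: 15.82
ee_pos: [0.5377, -0.2288, 0.1226]
tool_rot: [179.9, -0.3, 5.8]
force: [-0.7, 2.0, 18.6]
gripper_width: 0.725
grip_force: 55.0
[ 0.28361931 -0.12004904  0.10100506] [-0.67379382  2.0117429  18.63424565]
clock: 16.07
ee_pos: [0.5374, -0.2284, 0.1217]
tool_rot: [179.9, -0.3, 6.1]
force: [1.5, 0.3, 14.9]
gripper_width: 0.725
grip_force: 55.0
[ 0.15249874 -0.07700242  0.15542341] [ 1.45410693  0.33624377 14.93673846]
```

```bash
python3 -m jog '[{"grip":0.5,"slide":[0.01,0,0.05],"yaw":0},{"grip":0.5,"slide":[0,0,0.05],"yaw":0},{"grip":0.5,"slide":[0,0,0],"yaw":0}]'
python3 -m jog '[{"grip":0.5,"slide":[0,0,0.05],"yaw":0},{"grip":0.5,"slide":[0,0,0],"yaw":0}]'
python3 -c "
from workcell import *
s=get_state();print(s['wrist_torque'],s['force'])"
```

```text
clock: 16.32
ee_pos: [0.5372, -0.2281, 0.1198]
tool_rot: [179.9, -0.2, 6.2]
force: [2.2, -0.6, 8.9]
gripper_width: 0.726
grip_force: 55.0
clock: 16.48
ee_pos: [0.5372, -0.2281, 0.1195]
tool_rot: [179.9, -0.2, 6.2]
force: [2.1, -0.3, 11.0]
gripper_width: 0.724
grip_force: 55.0
[-0.0938557  -0.20481729  0.1637623 ] [ 2.14630867 -0.2936769  10.98312479]
```

```bash
python3 -m jog '[{"grip":0.5,"slide":[0.02,0,0.05],"yaw":0},{"grip":0.5,"slide":[0,0,0],"yaw":0}]'
python3 -m jog '[{"grip":0.5,"slide":[0.01,0,0.05],"yaw":0},{"grip":0.5,"slide":[0,0,0],"yaw":0}]'
python3 -c "
from workcell import *
s=get_state();print(s['wrist_torque'],s['force'])"
```

```text
clock: 16.65
ee_pos: [0.5373, -0.2282, 0.1191]
tool_rot: [180.0, -0.2, 6.2]
force: [2.3, 0.6, 10.7]
gripper_width: 0.726
grip_force: 55.0
clock: 16.82
ee_pos: [0.5373, -0.2282, 0.1187]
tool_rot: [180.0, -0.2, 6.2]
force: [1.5, 1.7, 14.0]
gripper_width: 0.724
grip_force: 55.0
[0.03947092 0.21936708 0.17792644] [ 1.47202754  1.71646372 13.98254753]
```

```bash
python3 -m jog '[{"grip":0.5,"slide":[0.01,-0.01,0.05],"yaw":0},{"grip":0.5,"slide":[0,0,0],"yaw":0}]'
python3 -m jog '[{"grip":0.5,"slide":[0,0,0.05],"yaw":0},{"grip":0.5,"slide":[0,0,0],"yaw":0}]'
python3 - <<'E'
from h import *
im=np.mean([capture("side").astype(float) for _ in range(3)],0).astype(np.uint8); cv2.imwrite("pics/s7.png",cv2.cvtColor(im,cv2.COLOR_RGB2BGR))
for q in("clip_front","clip_rear"): print(q,[(np.round(r["uv"]),round(r["score"],2)) for r in find_in("side",q)[:2]])
s=get_state();print(s["ee_pos"],s["force"],s["wrist_torque"])
G=lambda f:cv2.imread(f"pics/{f}.png",0)
def trk(a,b,box):
    x,y,w,h=box;A=cv2.resize(G(a)[y:y+h,x:x+w],None,fx=8,fy=8,interpolation=cv2.INTER_CUBIC)
    B=cv2.resize(G(b)[y-6:y+h+6,x-6:x+w+6],None,fx=8,fy=8,interpolation=cv2.INTER_CUBIC)
    r=cv2.matchTemplate(B,A,cv2.TM_CCOEFF_NORMED);_,m,_,l=cv2.minMaxLoc(r); return (l[0]/8-6,l[1]/8-6,round(float(m),2))
for b in("s5","s6","s7"): print(b,"full win",trk("s6",b,(366,238,14,12)),"full right",trk("s6",b,(392,220,16,16)),"held loop",trk("s6",b,(359,205,24,12)))
E
```

```text
clock: 16.98
ee_pos: [0.5373, -0.2282, 0.1184]
tool_rot: [180.0, -0.2, 6.2]
force: [0.4, 2.0, 14.9]
gripper_width: 0.73
grip_force: 55.0
clock: 17.15
ee_pos: [0.5374, -0.2282, 0.118]
tool_rot: [180.0, -0.2, 6.2]
force: [0.4, 2.3, 17.0]
gripper_width: 0.72
grip_force: 55.0
clip_front [(array([371., 227.]), 0.42)]
clip_rear []
[ 0.53734114 -0.22817134  0.11804913] [-0.48043102  1.80842971 16.10546972] [0.13321329 0.31785161 0.23259084]
s5 full win (0.125, 0.0, 0.93) full right (0.0, 0.0, 1.0) held loop (0.125, -0.5, 0.96)
s6 full win (0.0, 0.0, 0.99) full right (0.0, 0.0, 1.0) held loop (0.0, 0.0, 0.99)
s7 full win (0.125, -0.125, 0.88) full right (0.0, -0.125, 0.99) held loop (-0.125, 1.125, 0.95)
```

The slope is now a steady 4.5 N/mm. Measured against the bench reference (TCP 0.0563 with the tote standing), home is 0.1223 minus foam sink, and that matches both readings (2.5 mm at 11 N, 4.3 mm at 19 N). So the tote slid home at about t = 16.3 s, when the force fell. I'll ease off and check the unloaded height.

```bash
python3 -m jog '[{"grip":0.5,"slide":[0,0,-0.1],"yaw":0},{"grip":0.5,"slide":[0,0,-0.1],"yaw":0},{"grip":0.5,"slide":[0,0,-0.1],"yaw":0},{"grip":0.5,"slide":[0,0,-0.1],"yaw":0},{"grip":0.5,"slide":[0,0,0],"yaw":0}]'
python3 -m jog '[{"grip":0.5,"slide":[0,0,-0.1],"yaw":0},{"grip":0.5,"slide":[0,0,-0.1],"yaw":0},{"grip":0.5,"slide":[0,0,0],"yaw":0}]'
python3 -c "
from workcell import *
s=get_state();print(s['ee_pos'],s['wrist_torque'],s['force'])"
```

```text
clock: 17.82
ee_pos: [0.5371, -0.2281, 0.1209]
tool_rot: [179.9, -0.2, 6.1]
force: [4.1, -2.0, 4.8]
gripper_width: 0.723
grip_force: 55.0
clock: 18.07
ee_pos: [0.5369, -0.2281, 0.1222]
tool_rot: [179.9, -0.1, 6.1]
force: [6.3, -1.9, -0.3]
gripper_width: 0.72
grip_force: 55.0
[ 0.53688102 -0.22807923  0.12220716] [-0.68870747 -1.26415814  0.16619785] [ 6.27556397 -1.88908217 -0.30675675]
```

The unloaded height of 0.1222 matches home. There is still a sideways force and moment, so I'll null those, then release and look.

```bash
python3 -m jog '[{"grip":0.5,"slide":[0.06,0.02,0.02],"yaw":0},{"grip":0.5,"slide":[0,0,0],"yaw":0},{"grip":0.5,"slide":[0.04,0,0],"yaw":0},{"grip":0.5,"slide":[0,0,0],"yaw":0}]'
python3 -c "
from workcell import *
s=get_state();print(s['ee_pos'],s['wrist_torque'],s['force'])"
```

```text
clock: 18.4
ee_pos: [0.537, -0.2281, 0.1219]
tool_rot: [180.0, -0.0, 6.1]
force: [5.1, -3.2, -0.0]
gripper_width: 0.724
grip_force: 55.0
[ 0.53698403 -0.22814451  0.12185783] [-0.69685188 -1.00767468  0.17113884] [ 5.14183809 -3.19441926 -0.04905708]
```

```bash
python3 -m jog '[{"grip":0.5,"slide":[0.08,0.04,0],"yaw":0},{"grip":0.5,"slide":[0,0,0],"yaw":0},{"grip":0.5,"slide":[0.08,0.04,0],"yaw":0},{"grip":0.5,"slide":[0,0,0],"yaw":0}]'
python3 -c "
from workcell import *
s=get_state();print(s['ee_pos'],s['wrist_torque'],s['force'])"
```

```text
clock: 18.73
ee_pos: [0.5373, -0.2283, 0.1215]
tool_rot: [-179.9, 0.1, 6.1]
force: [0.3, -0.3, 1.4]
gripper_width: 0.721
grip_force: 55.0
[ 0.53726835 -0.22827803  0.12151567] [-0.38379613  0.00385444  0.25361656] [ 0.26090884 -0.2880561   1.36678488]
```

```bash
python3 -m jog '[{"grip":0.75,"slide":[0,0,0],"yaw":0},{"grip":0.8,"slide":[0,0,0],"yaw":0},{"grip":1,"slide":[0,0,0],"yaw":0},{"grip":1,"slide":[0,0,0],"yaw":0},{"grip":1,"slide":[0,0,0],"yaw":0}]' 3
python3 -m jog '[{"grip":1,"slide":[0,0,-1],"yaw":0},{"grip":1,"slide":[0,0,-2],"yaw":0},{"grip":1,"slide":[0,0,-3],"yaw":0},{"grip":1,"slide":[0,0,-3],"yaw":0},{"grip":1,"slide":[0,0,-3],"yaw":0}]'
python3 - <<'E'
from h import *
for _ in range(1): im=capture("side")
bgr=cv2.cvtColor(im,cv2.COLOR_RGB2BGR); cv2.imwrite("pics/s8.png",bgr)
k=7;x0,y0=346,178;c=cv2.resize(bgr[y0:y0+84,x0:x0+66],None,fx=k,fy=k,interpolation=cv2.INTER_CUBIC)
f=np.array([.5386,-.2280]);
def d(p,z,L,W,col): cv2.polylines(c,[np.int32(np.round([(proj("side",q)-[x0-.5,y0-.5])*k*16 for q in rect(*p,z,L,W)]))],True,col,1,cv2.LINE_AA,4)
d((.5375,-.2282,6),.130,.161,.064,(255,255,0))
d((.5375,-.2282,6),.078,.161,.064,(0,0,255))
cv2.imwrite("pics/c8.png",c)
for q in("clip_front","clip_rear"): print(q,[(np.round(r["uv"]),round(r["score"],2)) for r in find_in("side",q)[:2]])
E
```

```text
clock: 19.15
ee_pos: [0.538, -0.2284, 0.1218]
tool_rot: [-180.0, 0.0, 6.1]
force: [0.6, -0.1, -0.1]
gripper_width: 0.981
grip_force: 0.0
clock: 19.57
ee_pos: [0.5378, -0.2288, 0.2438]
tool_rot: [180.0, 0.0, 6.1]
force: [0.1, 1.1, 0.2]
gripper_width: 1.001
grip_force: 0.0
clip_front []
clip_rear []
```

View pics/c8.png

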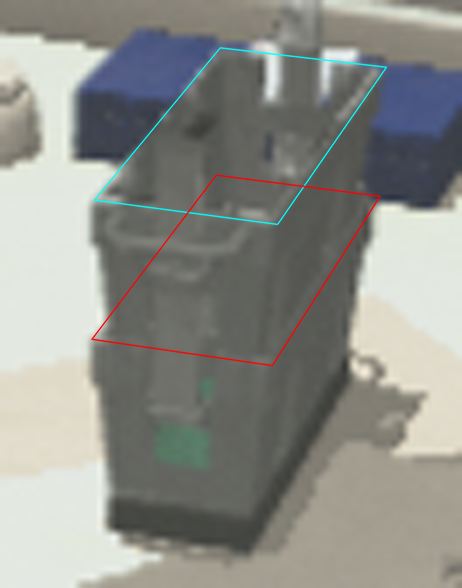

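The stack looks home: the rim of the upper tote matches the outline drawn for z = 0.130 within 1 px, near-left corner (95,200), and the stack is upright. As a last check on the clips, I'll regrip while aligned and press gently to about 20 N.

```bash
python3 -m jog '[{"grip":1,"slide":[0,0,3],"yaw":0},{"grip":1,"slide":[0,0,3],"yaw":0},{"grip":1,"slide":[0,0,3],"yaw":0},{"grip":1,"slide":[0,0,2.0],"yaw":0},{"grip":1,"slide":[0,0,1.0],"yaw":0}]'
python3 -m jog '[{"grip":1,"slide":[0,0,0],"yaw":0},{"grip":0.7,"slide":[0,0,0],"yaw":0},{"grip":0.65,"slide":[0,0,0],"yaw":0},{"grip":0.5,"slide":[0,0,0],"yaw":0},{"grip":0.5,"slide":[0,0,0],"yaw":0}]' 20
python3 -m jog '[{"grip":0.5,"slide":[0,0,0],"yaw":0},{"grip":0.5,"slide":[0,0,0],"yaw":0}]' 45
python3 -m jog '[{"grip":0.5,"slide":[0,0,0.1],"yaw":0},{"grip":0.5,"slide":[0,0,0.1],"yaw":0},{"grip":0.5,"slide":[0,0,0],"yaw":0}]'
python3 -c "
from workcell import *
s=get_state();print(s['ee_pos'],s['wrist_torque'],s['force'])"
```

```text
clock: 20.13
ee_pos: [0.536, -0.2274, 0.1185]
tool_rot: [-179.9, 0.3, 6.1]
force: [-0.5, 0.4, -0.0]
gripper_width: 0.999
grip_force: 0.0
clock: 20.55
ee_pos: [0.539, -0.2287, 0.1231]
tool_rot: [180.0, -0.1, 6.1]
force: [-1.2, 5.2, 3.3]
gripper_width: 0.736
grip_force: 2.4
clock: 20.72
ee_pos: [0.5389, -0.2283, 0.1227]
tool_rot: [-180.0, -0.1, 6.1]
force: [0.4, 2.0, 3.8]
gripper_width: 0.722
grip_force: 45.0
clock: 20.97
ee_pos: [0.539, -0.2283, 0.121]
tool_rot: [-180.0, -0.1, 6.1]
force: [-1.1, 4.4, 10.0]
gripper_width: 0.728
grip_force: 45.0
[ 0.5389845  -0.22833569  0.12099937] [ 0.67957067  0.46846702 -0.02899454] [-1.0942699   4.37450278 10.01885771]
```

```bash
python3 -m jog '[{"grip":0.5,"slide":[0,-0.08,0.05],"yaw":0},{"grip":0.5,"slide":[0,0,0.05],"yaw":0},{"grip":0.5,"slide":[0,0,0],"yaw":0}]'
python3 -m jog '[{"grip":0.5,"slide":[0,-0.03,0.05],"yaw":0},{"grip":0.5,"slide":[0,0,0.05],"yaw":0},{"grip":0.5,"slide":[0,0,0],"yaw":0}]'
python3 -c "
from workcell import *
s=get_state();print(s['ee_pos'],s['wrist_torque'],s['force'])"
```

```text
clock: 21.22
ee_pos: [0.539, -0.2283, 0.1205]
tool_rot: [180.0, -0.1, 6.1]
force: [-1.9, 2.3, 12.6]
gripper_width: 0.724
grip_force: 45.0
clock: 21.47
ee_pos: [0.539, -0.2282, 0.1198]
tool_rot: [180.0, -0.1, 6.1]
force: [-3.3, 2.8, 15.0]
gripper_width: 0.728
grip_force: 45.0
[ 0.53901684 -0.22821962  0.11977965] [0.3899917  0.83119972 0.02513396] [-3.3093397   2.81276806 14.95500234]
```

The load is central: the moment is explained by the lateral force acting at the wrist lever. The stiffness is pure foam from the start of the push, so the tote stands on its posts. I'll ease off, release and retreat.

```bash
python3 -m jog '[{"grip":0.5,"slide":[0,0,-0.1],"yaw":0},{"grip":0.5,"slide":[0,0,-0.1],"yaw":0},{"grip":0.5,"slide":[0,0,-0.1],"yaw":0},{"grip":0.5,"slide":[0,0,-0.1],"yaw":0},{"grip":0.5,"slide":[0,0,-0.1],"yaw":0}]'
python3 -m jog '[{"grip":0.5,"slide":[0,0,0],"yaw":0},{"grip":0.75,"slide":[0,0,0],"yaw":0},{"grip":0.85,"slide":[0,0,0],"yaw":0},{"grip":1,"slide":[0,0,0],"yaw":0},{"grip":1,"slide":[0,0,0],"yaw":0}]' 3
python3 -m jog '[{"grip":1,"slide":[0,0,0],"yaw":0},{"grip":1,"slide":[0,0,0],"yaw":0},{"grip":1,"slide":[0,0,-1],"yaw":0},{"grip":1,"slide":[0,0,-2],"yaw":0},{"grip":1,"slide":[0,0,-4],"yaw":0}]'
python3 -m jog '[{"grip":1,"slide":[0,0,-4],"yaw":0},{"grip":1,"slide":[0,0,-4],"yaw":0},{"grip":1,"slide":[0,0,0],"yaw":0},{"grip":1,"slide":[0,0,0],"yaw":0},{"grip":1,"slide":[0,0,0],"yaw":0}]'
python3 - <<'E'
from h import *
im=snap("side","s9.png"); a=cv2.imread("pics/s8.png",0).astype(int); b=cv2.imread("pics/s9.png",0).astype(int)
print("stack diff vs s8",np.abs(a-b)[195:262,350:405].mean())
c=cv2.imread("pics/side0.png",0).astype(int)
for nm,(x,y) in dict(roll=(328,207),marker=(269,248),jar=(436,214)).items(): print(nm,np.abs(c-b)[y-10:y+10,x-12:x+12].mean())
print("full left foam corner region vs side0",np.abs(c-b)[235:256,355:395].mean()); print(get_state()["ee_pos"])
E
```

```text
clock: 21.88
ee_pos: [0.5387, -0.228, 0.1232]
tool_rot: [179.9, -0.1, 6.1]
force: [3.2, -0.5, -1.8]
gripper_width: 0.726
grip_force: 45.0
clock: 22.3
ee_pos: [0.5377, -0.2272, 0.1226]
tool_rot: [-180.0, 0.1, 6.1]
force: [0.7, 0.2, -1.0]
gripper_width: 0.941
grip_force: 0.0
clock: 22.72
ee_pos: [0.5359, -0.2262, 0.191]
tool_rot: [-179.9, 0.4, 6.1]
force: [1.8, 0.8, 0.0]
gripper_width: 0.997
grip_force: 0.0
clock: 23.13
ee_pos: [0.5379, -0.2271, 0.2729]
tool_rot: [-180.0, -0.0, 6.1]
force: [-0.6, -0.1, -0.6]
gripper_width: 1.002
grip_force: 0.0
stack diff vs s8 1.3972862957937584
roll 5.179166666666666
marker 3.5229166666666667
jar 3.7604166666666665
full left foam corner region vs side0 5.613095238095238
[ 0.53753509 -0.22689942  0.27205607]
```

```bash
python3 -c "
from workcell import *
print(sign_off())"
```

```text
the job is handed in; nothing more can be done
None
```

I turned the empty tote half a turn, pressed it home on the full tote's posts and handed the job in at about 23 s; the measured height and stiffness say it is fully seated, but I inferred the clip snaps from that and a force drop rather than seeing them, and the highest push was about 24 N while the clips were still rubbing, about 19 N once home.

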